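Seat the drilling template on the register pin

ROBOT

A 6-joint arm with a two-finger parallel gripper is mounted at the origin on a cart in front of the work surface, level with it; the furniture and walls round the work are solid. World frame = base frame: x ahead of the robot, y to its left, z up, the work surface at z = 0. Lengths are in m, angles in rad, forces in N, time in s.
With the tool pointing down it reaches from about 0.275 to 1 m from the base axis. Payload 8.4 kg.
Tool frame: the origin (TCP) lies on the centre line of the jaws, within the pads' length; the fingertips stand 17 mm ahead of it and the grasp point (between the pads) lies 2 mm behind it (bot.tcp_to_tips is the y of the fingertips in the tool frame, in m); y points along the fingers, z is the direction in which the jaws open and shut, and the axes are right-handed (so a half turn about y gives the same grasp; the last joint's range is limited). The gripper opens to 85 mm and grips with 20 to 120 N. Pads are 22 mm wide; open, the fingers measure 114 mm over their backs; the gripper's body (76 mm by 85 mm) begins 54 mm behind the grasp point. The pads swing forward as they close: fully open they stand 13 mm farther back than shut.
Start: joints at [1.101, 0.353, 1.633, -0, 1.155, -0.002], TCP at [0.282, 0.558, 0.248] pointing down, gripper open.
Joint ranges: [-2.63, 2.63], [-0.92, 2.1], [0.06, 2.66], [-1.3, 4.44], [0, 2.69], [-3.02, 3.02]. Speed limits (rad/s): [2.22, 2.22, 2.79, 3.14, 3.14, 3.14].

INTERFACE

Orientations are given as a unit quaternion [x, y, z, w].
In Python, from workcell import bot, hand, kinematics, get_obs, vision, hand_in gives the robot as it stands. The module is installed in compiled form; this text tells all that it offers. Calls block until the motion is done:
- bot.reach(position, orientation): joint-space move of the TCP to a pose.
- bot.servo_line(position, ori=None, velocity=0.15): straight line of the TCP; ori=None keeps the orientation; velocity is the mean speed in m/s.
- bot.goto_joints(angles): joint-space move.
- hand.move_gripper(opening, strength=None): finger opening in m; strength is the grip in N (None keeps the last); returns when the fingers have stopped.
- bot.dwell(seconds).
- kinematics.solve_ik(position, orientation): joint angles nearest the present ones, or None.
- get_obs(): the state.
- vision.read_camera(name): name is "scene" or "top"; returns a dict with "frame" (480x640x3 uint8, red, green, blue), "intrinsics" (3x3 intrinsics, pixels), "view" (4x4, takes a point from world to camera coordinates). Camera axes: x right, y down, z forward; pixel columns grow to the right and rows downward; lengths in m; the calibration is good to about 2 mm. A picture is of the moment at which its call begins. There is no depth.
A pose or a line that the arm cannot do raises bot.IKError and nothing moves.
- hand_in(): hands the job in, once; it reports no verdict.
The state is a dict: "time_s": time; "joint_pos": joint angles; "joint_vel": joint speeds; "joint_efforts": joint torques, N m; "position": TCP position; "orientation": TCP orientation; "wrist_force": force on the tool from outside, world axes, zero at the start; "ft_torque": the same for the moment, N m; "gripper_width": finger opening in m.
Only numpy, scipy, OpenCV 4.12 (cv2) and the standard library are available. Lean on these libraries where they do the work, as an engineer would, in place of code of your own. Each camera call takes 0.05 s, during which the arm holds its last target.

TASK

Pick up the drilling template by its black handle and seat it on the grey register jig: its hole down over the brass locating pin, its long edge along the fence, lying fully flat on the jig, then let go. The pin is clamped at a somewhat different place along its slot for every job, so nudge the template along the fence until you feel the hole drop over it; do this gently and do not force it. Leave the tin, the tape measure and the correction reel where they are.

Things in the scene. Friction and masses are not known exactly. Their poses are not given: they have to be found in the camera images.
- template: Loose aluminium drilling template, a plate 140 mm (its x) x 70 mm (its y) x 8 mm thick, about 0.26 kg. Origin: centre of its underside; z up. One through hole, 15 mm in diameter with a 1 mm bevel on its underside, centred at x = +15 mm, y = 0. A black upright handle stands on its top, centred at x = -30 mm, y = 0: 16 mm thick along x, 44 mm long along y, 36 mm high (from 8 to 44 mm above the underside). The four small brass bushings in the corners are only surface marks.
- template_hole (a point): Centre of the template's hole at its underside (axes as the template's). While the template lies on the pin, the hole end stands up to 7 mm high; left loose like that, the template slides along under a push of some 3 to 10 N and drops under its own weight when the hole comes over the pin.
- template_grip (a point): Point inside the template's handle, 32 mm above the template's underside; grip the handle across its 16 mm thickness, that is with the fingers before and behind it along the template's x.
- register_jig: Grey register jig, fixed: a board with x from -127 to +103 mm, y from -52 to +60 mm, 12 mm high. Origin on the table under the slot's middle; z up. An aluminium fence along x, 16 mm high above the board, has its inner face at y = +35.1 mm: a template whose +y long edge touches it has its hole in line with the slot. The template goes on with its +x along the jig's +x.
- jig_slot (a point): Middle of the dark slot, on the top face of the board (12 mm above the table), y = 0 in the jig; axes as the jig's. The brass locating pin stands rigidly on the board on the slot's centre line, 12 mm in diameter and 7 mm high with a bevelled top (top 1 mm, narrowing to 10 mm). It is clamped anywhere from 20 mm before to 20 mm beyond this point along the jig's x; this place is not measured.
- pin_tin: Round tin with a press lid, 60 mm across, 32 mm high; origin centre of its underside. Bystander.
- yellow_tape_measure: Round yellow tape measure, 64 x 72 x 25 mm; origin centre of its underside. Bystander.
- correction_reel: White correction-tape reel with red marks, 43 x 58 x 15 mm; origin centre of its underside. Bystander.
There are look-alikes about, which are no part of the job. There is more than one size of the template; the one meant has the size given above.

How it is judged:
By the outcome, as a careful person would: the job done as asked, in the order asked, and still so for the second after the job is handed in, with the robot touching nothing.
It also fails if it takes over 45 s, if anything falls off the work surface, if the arm or the gripper's body presses on something with over 40 N, if the wrist force passes 120 N, or if a joint passes its speed limit or range.

## Working session

There is one attempt and no reset: what is moved stays moved. The work goes in short steps, each a Python script; the robot and the scene stay as the last script left them, time stands still between calls to the robot, and variables do not carry over. Pictures are saved under pics/ and viewed, and the job is handed in when it is done.

```bash
mkdir -p pics; python3 - <<'E'
from workcell import bot,hand,get_obs,vision
import cv2,numpy as np
for n in("scene","top"):
    c=vision.read_camera(n);cv2.imwrite(f"pics/{n}0.png",c["frame"][...,::-1]);np.savez(f"{n}0.npz",**c);print(n,c["intrinsics"],c["view"].round(4))
print(get_obs())
E
```

```text
scene [[589.25804696   0.         324.42976075]
 [  0.         589.25804696 240.50726321]
 [  0.           0.           1.        ]] [[ 0.8796 -0.4757 -0.0056 -0.5408]
 [-0.236  -0.4262 -0.8733  0.1589]
 [ 0.413   0.7695 -0.4872  1.0136]
 [ 0.      0.      0.      1.    ]]
top [[502.24044335   0.         317.79166244]
 [  0.         502.24044335 237.73059979]
 [  0.           0.           1.        ]] [[ 2.000e-04 -9.998e-01 -1.940e-02 -9.170e-02]
 [-9.938e-01  2.000e-03 -1.116e-01  5.536e-01]
 [ 1.116e-01  1.930e-02 -9.936e-01  9.695e-01]
 [ 0.000e+00  0.000e+00  0.000e+00  1.000e+00]]
{'time_s': 0.1, 'joint_pos': array([ 1.10060197e+00,  3.53594269e-01,  1.63404464e+00,  3.28261201e-06,
        1.15519224e+00, -2.36343976e-03]), 'joint_vel': array([ 7.20291876e-05, -2.03641007e-03, -2.19773392e-03,  3.33626360e-04,
       -2.25912296e-03,  5.47991168e-04]), 'joint_efforts': array([-1.36854138e-03, -6.06358624e+01, -3.42816174e+01, -1.15743865e-04,
        4.09676475e-03,  8.20274408e-06]), 'position': array([0.28164405, 0.55750083, 0.2476336 ]), 'orientation': array([ 0.68827486, -0.16400291,  0.16379584, -0.68742395]), 'wrist_force': array([ 0.01924061, -0.15344193,  0.28947353]), 'ft_torque': array([ 0.00118914, -0.02884092, -0.00854304]), 'gripper_width': 0.08538020794794991}
```

View pics/top0.png

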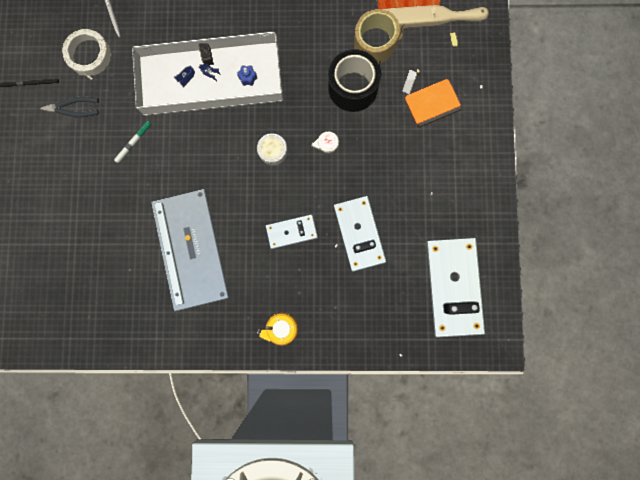

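View pics/scene0.png

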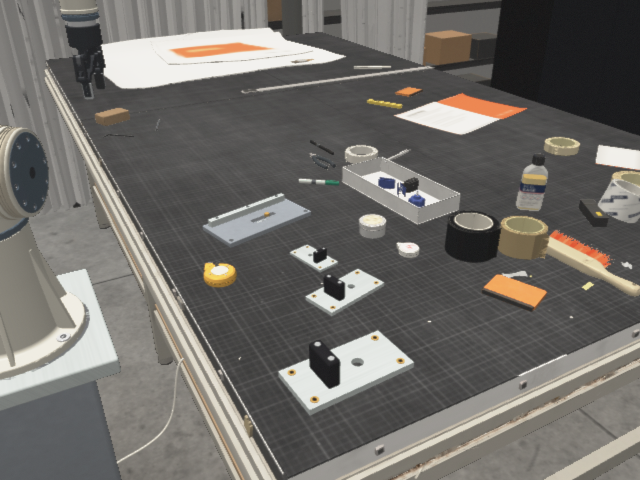

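The scene has three plates, listed with top-view pixels:
- The small one at (291,231) is about 47 px long, or 88 mm.
- The middle one at (360,233) is about 72 px, or 140 mm.
- The large one at (456,287) is about 97 px, or 185 mm.

The middle one fits 140 x 70 mm. The jig is at (190,250) with its fence on the left. I'll confirm by measuring corners and viewing an enlarged crop.

```bash
cat > h.py <<'E'
import numpy as np,cv2
def cast(c,uv,z):
    K=c["intrinsics"];V=c["view"];R=V[:3,:3];o=-R.T@V[:3,3]
    uv=np.atleast_2d(np.asarray(uv,float));r=(np.c_[uv,np.ones(len(uv))]@np.linalg.inv(K).T)@R
    return o+r*((z-o[2])/r[:,2])[:,None]
def proj(c,P):
    P=np.atleast_2d(P);q=P@c["view"][:3,:3].T+c["view"][:3,3];q=q@c["intrinsics"].T;return q[:,:2]/q[:,2:]
E
python3 - <<'E'
from h import *
c=dict(np.load("top0.npz"));f=c["frame"]
hsv=cv2.cvtColor(f,cv2.COLOR_RGB2HSV)
m=(hsv[...,2]>95).astype(np.uint8)*255
m=cv2.morphologyEx(m,cv2.MORPH_CLOSE,np.ones((5,5)))
cs,_=cv2.findContours(m,0,1)
for k in cs:
    if cv2.contourArea(k)<900 : continue
    x,y,w,h=cv2.boundingRect(k)
    if not(150<y<340 and x<500 and y+h<345):continue
    r=cv2.minAreaRect(k);b=cv2.boxPoints(r)
    z=0.008 if x>240 else .012
    P=cast(c,b,z);print(r,cv2.contourArea(k));print(P.round(4)[:,:2],np.linalg.norm(np.diff(P,axis=0),axis=1).round(4),P.mean(0).round(4))
a=cv2.resize(f[180:320,140:240],None,fx=5,fy=5,interpolation=cv2.INTER_CUBIC)[:600]
b=cv2.resize(f[180:280,320:400],None,fx=6,fy=6,interpolation=cv2.INTER_CUBIC)
cv2.imwrite("pics/jig.png",cv2.resize(f[185:315,140:240],None,fx=4.5,fy=4.5,interpolation=cv2.INTER_CUBIC)[...,::-1]);cv2.imwrite("pics/tmpl.png",b[...,::-1])
s=dict(np.load("scene0.npz"))["frame"]
cv2.imwrite("pics/scrop.png",cv2.resize(s[185:325,195:395],None,fx=4,fy=4,interpolation=cv2.INTER_CUBIC)[...,::-1])
E
```

```text
((455.5309753417969, 287.1143798828125), (98.21940612792969, 50.307498931884766), 85.13549041748047) 4712.5
[[ 0.5502 -0.3116]
 [ 0.5587 -0.4128]
 [ 0.3637 -0.4223]
 [ 0.3552 -0.3233]] [0.1016 0.1952 0.0994] [ 0.457  -0.3675  0.008 ]
((291.06719970703125, 231.16064453125), (24.965286254882812, 48.84263610839844), 76.75948333740234) 1148.5
[[ 0.5832  0.0173]
 [ 0.606  -0.0799]
 [ 0.556  -0.0916]
 [ 0.5333  0.0051]] [0.0999 0.0514 0.0993] [ 0.5696 -0.0373  0.008 ]
((359.510009765625, 233.13609313964844), (70.12269592285156, 36.34604263305664), 74.47589111328125) 2428.5
[[ 0.625  -0.1222]
 [ 0.645  -0.194 ]
 [ 0.5063 -0.2303]
 [ 0.4867 -0.1596]] [0.0746 0.1434 0.0734] [ 0.5657 -0.1765  0.008 ]
((188.7176513671875, 249.7294158935547), (113.23770141601562, 56.18498611450195), 77.47119140625) 6080.0
[[0.6332 0.2554]
 [0.6582 0.1427]
 [0.4324 0.0874]
 [0.4081 0.1973]] [0.1155 0.2325 0.1125] [0.533  0.1707 0.012 ]
```

View pics/jig.png

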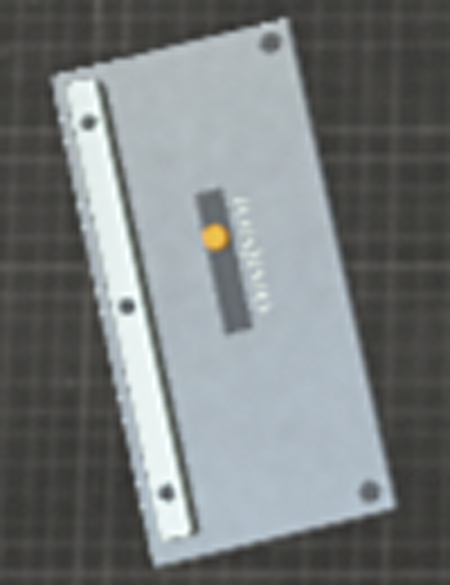

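View pics/tmpl.png

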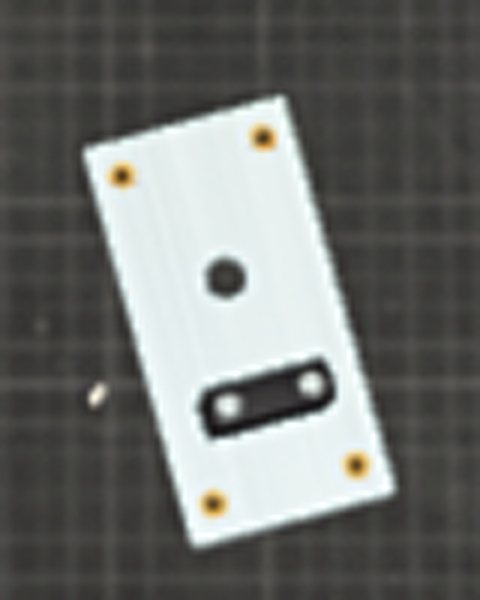

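View pics/scrop.png

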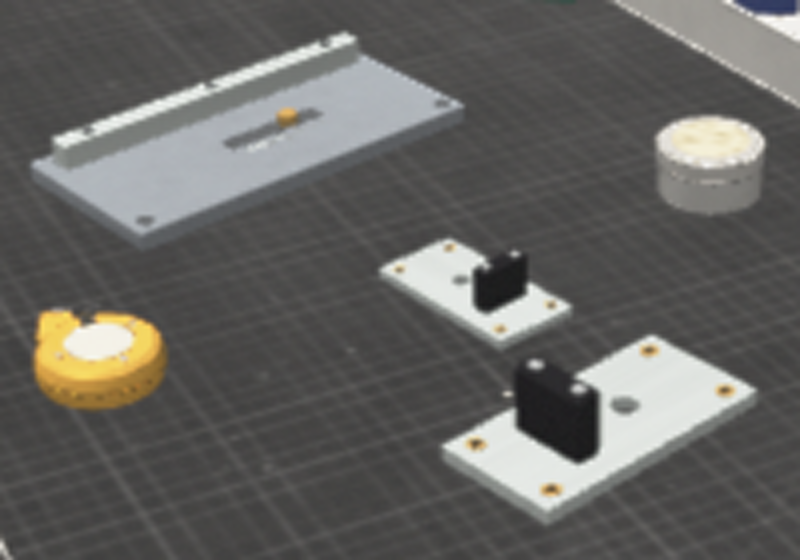

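The middle plate measures about 143 x 74 mm from its mask, so it is the 140 x 70 one. The hole is at crop pixel (226,277) and the handle at (270,397). In the jig crop the pin is at (215,237), towards the far end of the slot. Next I'll refine both poses from these features.

```bash
python3 - <<'E'
from h import *
c=dict(np.load("top0.npz"));f=c["frame"]
# enlarged crops: src=(dst+.5)/s-.5+off
T=lambda p:(np.array(p,float)+.5)/6-.5+[320,180]
J=lambda p:(np.array(p,float)+.5)/4.5-.5+[140,185]
b=cast(c,T([(122,176),(263,138),(356,465),(213,503)]),.008)[:,:2]
ang=lambda d:np.degrees(np.arctan2(d[1],d[0]))
print("bush ctr",b.mean(0),"yaw",ang(b[0]-b[3]),ang(b[1]-b[2]),ang(b[0]-b[1])-90)
print("hole",cast(c,T((226,277)),.008)[0,:2],"hdl",cast(c,T([(229,405),(312,384)]),.044)[:,:2].mean(0))
y=np.radians(15);u=np.array([np.cos(y),np.sin(y)]);B=b.mean(0);print("from bush: hole",B+.015*u,"handle",B-.03*u)
fs=cast(c,J([(88,122),(127,306),(167,493)]),.028)[:,:2];print("fence screws",fs,ang(fs[0]-fs[2]))
sl=cast(c,J([(209,190),(239,332)]),.012)[:,:2];print("slot",sl.mean(0),ang(sl[0]-sl[1]),np.linalg.norm(sl[0]-sl[1]))
# jig screws
js=cast(c,J([(271,42),(370,491)]),.012)[:,:2];print("jig screws",ang(js[0]-js[1]),js)
# inner fence edge: bright>dark transition along rows
g=cv2.cvtColor(f,cv2.COLOR_RGB2GRAY).astype(float)
pts=[]
for v in range(208,300,4):
    x0=int(165+(v-204)*(.22)); r=g[v,x0-4:x0+10]; k=np.argmin(np.diff(r)); pts.append((x0-4+k+.5,v))
P=cast(c,pts,.028)[:,:2];l=cv2.fitLine(P.astype(np.float32),cv2.DIST_HUBER,0,.01,.01).ravel();print("fence edge ang",ang(l[:2]*np.sign(l[0])),"pt",l[2:])
n=np.array([-l[1],l[0]])*np.sign(l[0]);print("slot->fence",(l[2:]-sl.mean(0))@n)
h=cv2.cvtColor(f,cv2.COLOR_RGB2HSV)[225:250,175:200];m=((h[...,1]>120)&(h[...,2]>120));v,x=np.nonzero(m);pc=(x.mean()+175,v.mean()+225);pin=cast(c,pc,.0175)[0,:2]
print("pin",pc,m.sum(),pin,"rel slot",(pin-sl.mean(0))@(l[:2]*np.sign(l[0])),(pin-sl.mean(0))@n)
E
```

```text
bush ctr [ 0.56582143 -0.17619127] yaw 15.087721339875364 15.095654726285412 15.089761677090834
hole [ 0.58034781 -0.17217899] hdl [ 0.53676457 -0.18418028]
from bush: hole [ 0.58031032 -0.17230899] handle [ 0.53684366 -0.18395584]
fence screws [[0.60718702 0.22808605]
 [0.52437511 0.20769763]
 [0.44181054 0.18720894]] 13.883860929756391
slot [0.54616106 0.16942733] 13.495837962653239 0.0663932785706467
jig screws 13.727830249686203 [[0.64658891 0.15071352]
 [0.44271035 0.10090835]]
fence edge ang 14.292204 pt [0.5259187  0.20035982]
slot->fence 0.03497227404221005
pin (np.float64(187.77777777777777), np.float64(237.2962962962963)) 27 [0.5563059  0.17146414] rel slot 0.010333678783761442 -0.0005306646833664337
```

The features agree. The template yaw is 15.1° with its handle at (0.537,-0.184). The jig yaw is about 13.9° with its slot at (0.546,0.169), and the pin is about 10 mm beyond the slot's middle. Now the grasp.

```bash
cat >> h.py <<'E'
from scipy.spatial.transform import Rotation as Rn
def ori(deg,s=1):
    t=np.radians(deg);z=s*np.array([np.cos(t),np.sin(t),0]);y=np.array([0,0,-1.]);x=np.cross(y,z)
    return Rn.from_matrix(np.c_[x,y,z]).as_quat()
E
python3 - <<'E'
from h import *
from workcell import bot,hand,kinematics,get_obs,vision
H=np.array([.5368,-.1840])
for s in(1,-1):
    for p,a in(((*H,.12),15.1),((.51,.16,.12),13.9)):
        print(s,kinematics.solve_ik(p,ori(a,s)))
s=min((1,-1),key=lambda s:max(abs(kinematics.solve_ik(p,ori(a,s))[5]) if kinematics.solve_ik(p,ori(a,s)) is not None else 99 for p,a in(((*H,.12),15.1),((.51,.16,.12),13.9))))
print("s",s)
hand.move_gripper(.05,30)
bot.reach([*H,.11],ori(15.1,s))
bot.servo_line([*H,.032],velocity=.12)
o=get_obs();print(o["time_s"],o["wrist_force"],o["position"])
hand.move_gripper(0.0,30)
o=get_obs();print(o["time_s"],o["wrist_force"],o["gripper_width"],o["position"])
bot.servo_line([*H,.11],velocity=.15)
o=get_obs();print(o["time_s"],o["wrist_force"],o["gripper_width"])
c=vision.read_camera("scene");cv2.imwrite("pics/s1.png",c["frame"][...,::-1])
E
```

```text
1 [-3.32864514e-01  4.19461459e-01  1.86307354e+00 -4.44089210e-16
  8.59057656e-01 -5.96409231e-01]
1 [ 3.01194622e-01  3.76734230e-01  1.93424272e+00 -4.44089210e-16
  8.30615700e-01  5.85938564e-02]
-1 [-3.32864514e-01  4.19461459e-01  1.86307354e+00 -4.44089210e-16
  8.59057656e-01  2.54518342e+00]
-1 None
s 1
4.15 [ 0.55739398 -1.86154832 -0.27638267] [ 0.53722264 -0.18408373  0.03240709]
4.55 [-0.08883366  0.80606517  6.05904971] 0.015489550341897885 [ 0.53730136 -0.18419053  0.0328155 ]
5.2167 [-0.18468038 -1.17997508 -2.38815577] 0.01598708259911339
```

View pics/s1.png

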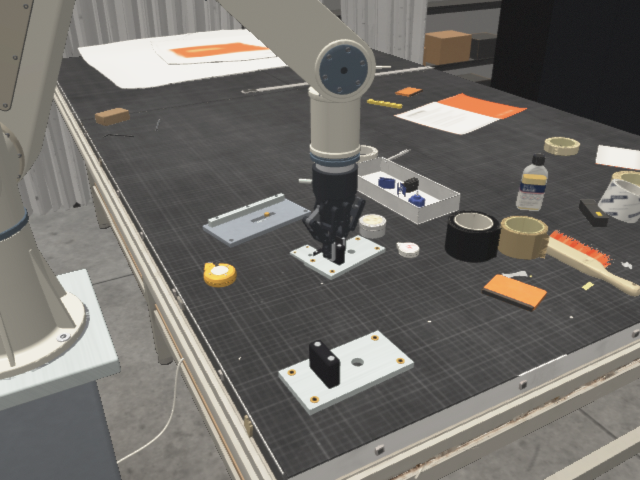

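The template is held level by its handle. Next I'll carry it over and lower it between the pin top and fence top, with the hole 8 mm short of the pin, then feel for the fence.

```bash
cat >> h.py <<'E'
YJ=13.9
uj=np.array([np.cos(np.radians(YJ)),np.sin(np.radians(YJ))]);nj=np.array([-uj[1],uj[0]])
S=np.array([.5462,.1694])
def jw(x,y,under,off=.0328): return [*(S+uj*x+nj*y),under+off]   # TCP for jig x,y of the handle
def jf(o): return np.array([o["wrist_force"][:2]@uj,o["wrist_force"][:2]@nj,o["wrist_force"][2]])
def jp(o): d=o["position"][:2]-S; return np.array([d@uj,d@nj,o["position"][2]-.0328])*1000
E
python3 - <<'E'
from h import *
from workcell import bot,hand,get_obs,vision
bot.reach(jw(-.043,-.004,.06),ori(YJ))
bot.servo_line(jw(-.043,-.004,.0225),velocity=.1)
bot.dwell(.15)
o=get_obs();f0=jf(o);print(o["time_s"],f0,jp(o))
y=-.004
while y<.004:
    y+=.0005; bot.servo_line(jw(-.043,y,.0225),velocity=.02)
    o=get_obs();f=jf(o)-f0;print(round(y*1e3,1),f.round(2),jp(o).round(2),np.round(o["ft_torque"][2],2))
    if f[1]<-4: break
print(get_obs()["time_s"])
c=vision.read_camera("top");cv2.imwrite("pics/t2.png",cv2.resize(c["frame"][180:320,120:260],None,fx=4,fy=4,interpolation=2)[...,::-1])
c=vision.read_camera("scene");cv2.imwrite("pics/s2.png",cv2.resize(c["frame"][150:270,190:350],None,fx=5,fy=5,interpolation=2)[...,::-1])
E
```

```text
7.225 [-0.37155601 -0.96929984 -1.52292267] [-42.46438076  -4.13941394  23.10656387]
-3.5 [-0.36  2.26 -1.07] [-42.82  -3.41  22.82] 0.06
-3.0 [ 0.96  1.8  -1.13] [-43.    -2.92  22.54] -0.02
-2.5 [ 0.21  0.52 -1.05] [-43.01  -2.46  22.47] -0.02
-2.0 [ 0.55  0.83 -0.19] [-43.03  -1.99  22.47] 0.01
-1.5 [ 0.83  0.61 -0.33] [-43.    -1.47  22.49] 0.01
-1.0 [ 1.03  1.47 -0.6 ] [-43.01  -1.01  22.49] 0.01
-0.5 [-0.56  0.7   0.03] [-43.    -0.46  22.5 ] -0.03
0.0 [ 0.03  1.24 -0.7 ] [-4.30e+01  1.00e-02  2.25e+01] -0.04
0.5 [ 0.58 -1.21 -0.12] [-43.03   0.38  22.5 ] -0.13
1.0 [ 0.5  -4.92  0.54] [-43.01   0.45  22.58] -0.15
9.725
```

View pics/s2.png

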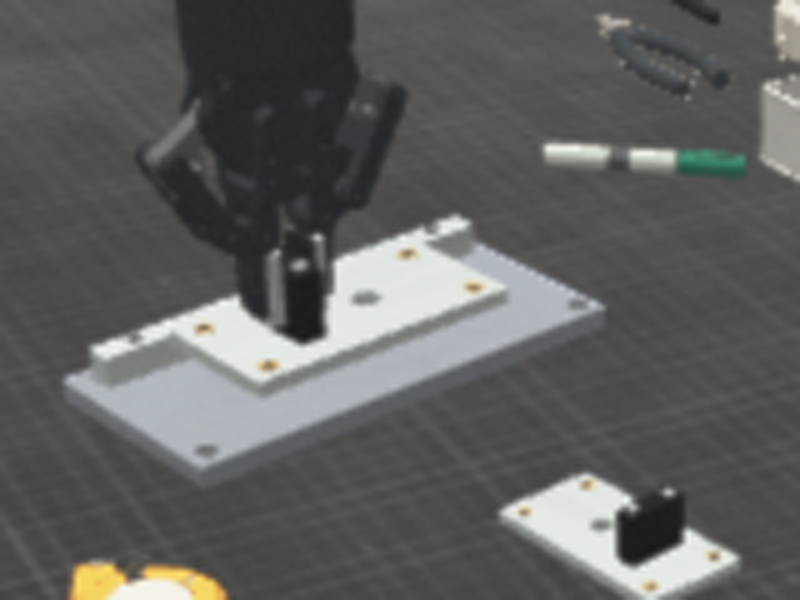

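View pics/t2.png

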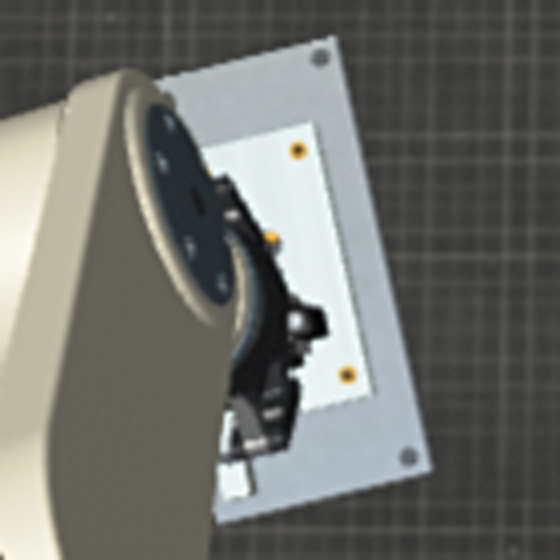

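The fence is felt at about +0.4 mm, and the hole is short of the pin as planned. Now I'll lower lightly onto the pin and nudge along the fence in 0.5 mm steps until it drops.

```bash
python3 - <<'E'
from h import *
from workcell import bot,hand,get_obs,vision
x=-.043;y=.0006;z=.0225
f0=np.array([-.2,0.,-2.])
bot.servo_line(jw(x,y,z),velocity=.02)
while z>.012:
    z-=.0005; bot.servo_line(jw(x,y,z),velocity=.02)
    o=get_obs();f=jf(o)-f0
    print("z",round(z*1e3,1),f.round(1),jp(o).round(2))
    if f[2]>3.5: break
zc=jp(o)[2]
n=0
while x<-.025:
    x+=.0005; bot.servo_line(jw(x,y,z),velocity=.02)
    o=get_obs();f=jf(o)-f0;p=jp(o)
    print("x",round(x*1e3,1),f.round(1),p.round(2),round(o["ft_torque"][1],2))
    if np.abs(f[:2]).max()>10: print("STOP");break
    if f[2]<1.2 and p[2]<zc-.2: print("drop?");break
print(o["time_s"])
E
```

```text
z 22.0 [ 0.2 -5.4  2.1] [-42.95   0.4   22.03]
z 21.5 [-0.5 -6.9  2. ] [-42.89   0.43  21.53]
z 21.0 [ 0.2 -5.5  1.7] [-42.84   0.41  21.07]
z 20.5 [ 0.3 -5.3  1.3] [-42.81   0.4   20.58]
z 20.0 [ 0.3 -5.3  1.6] [-42.8    0.42  20.08]
z 19.5 [ 0.1 -5.3  2.7] [-42.75   0.42  19.61]
z 19.0 [-0.6 -5.4  1. ] [-42.71   0.42  19.12]
z 18.5 [-0.4 -4.8  5.3] [-42.75   0.43  18.79]
x -42.5 [-2.8 -5.1  7.6] [-42.74   0.42  18.75] -0.02
x -42.0 [-3.9 -4.4  8.3] [-42.68   0.39  18.78] 0.2
x -41.5 [-7.  -5.6  9.9] [-42.63   0.4   18.76] 0.44
x -41.0 [-8.4 -4.5 12.2] [-42.57   0.41  18.76] 0.7
x -40.5 [-10.2  -4.7  13.9] [-42.42   0.4   18.77] 0.82
STOP
13.325
```

The force grew with almost no motion, so the plate sticks on the pin while it is held and pressed down. I stopped at 10 N sideways and 14 N down. Instead of forcing it, I'll unload, shift slightly with the plate just clear of the pin, and lower gently to feel at each step.

```bash
cat > probe.py <<'E'
from h import *
from workcell import bot,hand,get_obs,vision
import sys
def L(x,y,z,v=.03): bot.servo_line(jw(x,y,z),velocity=v)
x=-.0424;y=.0004;zup=.0196
L(x,y,.0188);L(x,y,zup)
x=-.040
hit=False
while x<-.026:
    L(x,y,zup);o=get_obs();f0=jf(o)
    z=zup
    while True:
        z-=.0004; L(x,y,z); o=get_obs(); f=jf(o)-f0
        if f[2]>3 or np.abs(f[:2]).max()>6: break
        if z<.0178: hit=True;break
    print(round(o["time_s"],2),"x",round(x*1e3,1),"z",round(z*1e3,1),f.round(1),(jf(o)).round(1),jp(o).round(2))
    if hit: break
    x+=.001
    if o["time_s"]>24: print("time");break
E
python3 probe.py
```

```text
14.57 x -40.0 z 18.8 [1.9 0.3 3.2] [ 0.4 -3.8 -0.2] [-39.77   0.38  18.92]
15.57 x -39.0 z 18.4 [-0.9 -0.5  4.8] [-2.4 -4.5  4.1] [-38.97   0.39  18.68]
16.57 x -38.0 z 18.4 [-1.9 -0.8  3.5] [-3.  -5.4  2.5] [-37.84   0.39  18.64]
18.07 x -37.0 z 17.6 [ 1.7 -0.1  1.3] [ 0.4 -4.3  0.2] [-36.37   0.39  17.73]
```

It dropped at x = -37, and the plate was drawn slightly towards +x. I'll follow it and go down while watching the forces.

```bash
cat > down.py <<'E'
from h import *
from workcell import bot,hand,get_obs,vision
def L(x,y,z,v=.03): bot.servo_line(jw(x,y,z),velocity=v)
o=get_obs();p=jp(o);x=p[0]/1e3;y=.0004;z=.0176
fb=np.array([0,0,-2.])
bad=0
while z>.0116:
    z-=.0005; L(x,y,z); o=get_obs(); f=jf(o)-fb;p=jp(o)
    print(round(o["time_s"],2),"x",round(x*1e3,2),"z",round(z*1e3,1),f.round(1),p.round(2))
    if abs(f[0])>2: x+=np.sign(f[0])*.0004   # yield to the pin
    if f[2]>6:
        if p[2]<12.8: print("seated");break
        z+=.0008; bad+=1
        if bad>4: print("stuck");break
E
python3 down.py
```

```text
18.32 x -36.37 z 17.1 [ 0.2 -5.6  0. ] [-36.01   0.41  17.16]
18.57 x -36.37 z 16.6 [ 0.7 -5.3  1.6] [-36.     0.41  16.71]
18.82 x -36.37 z 16.1 [-0.  -5.4  0.9] [-36.02   0.38  16.2 ]
19.07 x -36.37 z 15.6 [ 0.7 -5.5  1.4] [-36.01   0.39  15.71]
19.32 x -36.37 z 15.1 [ 1.3 -5.4  1.2] [-35.98   0.38  15.21]
19.57 x -36.37 z 14.6 [ 0.2 -5.8  2.1] [-36.01   0.4   14.7 ]
19.82 x -36.37 z 14.1 [ 1.4 -5.   1.3] [-36.     0.39  14.21]
20.07 x -36.37 z 13.6 [-0.3 -4.8  2.2] [-36.01   0.38  13.71]
20.32 x -36.37 z 13.1 [-1.  -4.3  2.5] [-35.99   0.38  13.21]
20.57 x -36.37 z 12.6 [ 0.3 -5.8  1.4] [-36.     0.38  12.7 ]
20.82 x -36.37 z 12.1 [ 1.3 -5.6  2. ] [-36.01   0.36  12.18]
21.07 x -36.37 z 11.6 [-1.5 -5.6  5.3] [-35.95   0.37  12.02]
```

It is seated flat: the underside is at 12.0 mm and the board pushes back. Now I'll release, retreat and look.

```bash
python3 - <<'E'
from h import *
from workcell import bot,hand,get_obs,vision
p=list(get_obs()["position"])
hand.move_gripper(.036)
bot.servo_line([p[0],p[1],p[2]+.09],velocity=.12)
bot.reach([.35,.40,.25],ori(50))
o=get_obs();print(o["time_s"],o["wrist_force"],o["gripper_width"])
for n in("scene","top"):
    c=vision.read_camera(n);np.savez(n+"3.npz",**c);cv2.imwrite(f"pics/{n}3.png",c["frame"][...,::-1])
    a=c["frame"][180:320,120:260] if n=="top" else c["frame"][170:270,190:330]
    cv2.imwrite(f"pics/{n}3c.png",cv2.resize(a,None,fx=4,fy=4,interpolation=2)[...,::-1])
E
```

```text
23.4917 [0.01267263 0.75302745 0.82805128] 0.03559811024897289
```

View pics/top3c.png

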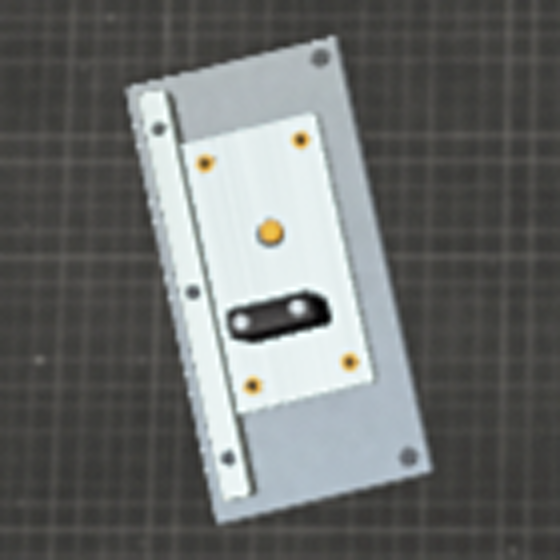

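View pics/scene3.png

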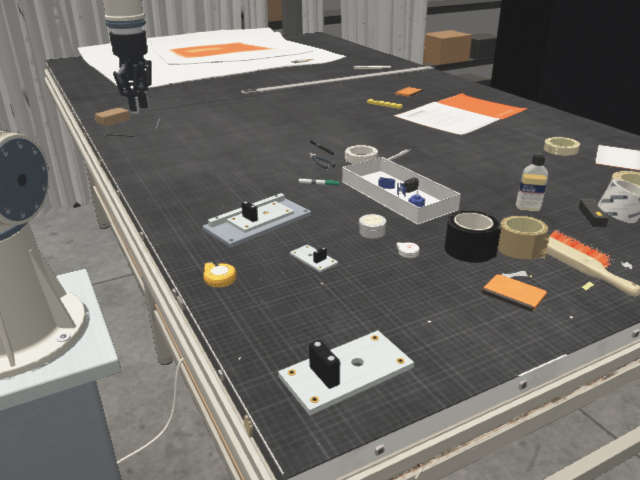

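View pics/scene3c.png

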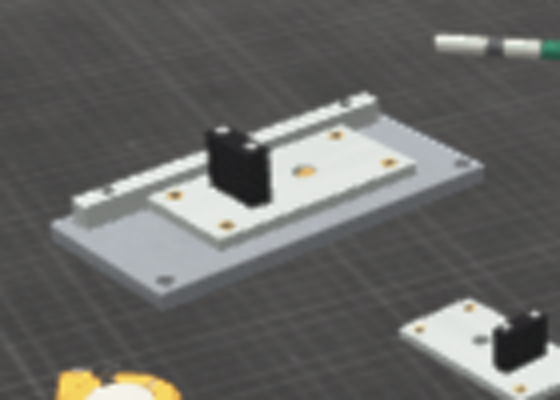

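The pin shows inside the hole at crop pixel (270,232), the plate lies flat, and its edge runs along the fence. I'll do one numeric check on yaw, fence gap and bystanders before handing in.

```bash
python3 - <<'E'
from h import *
c=dict(np.load("top3.npz"));T=lambda p:(np.array(p,float)+.5)/4-.5+[120,180]
b=cast(c,T([(205,163),(301,140),(350,362),(252,386)]),.020)[:,:2]
ang=lambda d:np.degrees(np.arctan2(d[1],d[0]))
fs=cast(c,T([(159,129),(228,458)]),.028)[:,:2]
print("yaw",ang(b[0]-b[3]),ang(b[1]-b[2]),ang(b[0]-b[1])-90,"fence",ang(fs[0]-fs[1]));d=b.mean(0)-S;print("centre in jig mm",d@uj*1e3,d@nj*1e3)
a=dict(np.load("top0.npz"))["frame"].astype(int)
for n,(x,y) in dict(tin=(272,148),tape=(281,329),reel=(326,142)).items(): print(n,np.abs(a-c["frame"])[y-22:y+22,x-25:x+25].mean())
from workcell import hand_in,get_obs
print(hand_in())
E
```

```text
yaw 13.642681950016215 13.859844019994647 13.485813142133807 fence 13.709341538279425
centre in jig mm -6.213950874193142 0.24539646173339863
tin 0.6178787878787879
tape 0.6404545454545455
reel 0.6616666666666666
the job is handed in; nothing more can be done
None
```

The template is seated on the jig with its hole over the pin, lying flat against the fence, and I handed the job in at about 23.5 s. I gripped the 140 x 70 mm template by its handle, felt for the fence, and probed along it in 1 mm steps until the hole dropped over the pin. Then I lowered it and let go.

My first nudge, sliding while held and pressed down, stuck at about 10 N sideways and 14 N down. I backed off rather than force it, lifting the template just clear between steps from then on.

**Last checks:**
- **Height:** before release the underside read 12.0 mm, which is the height of the board.
- **Alignment:** the template's yaw is 13.5–13.9° against 13.7° for the fence. Its centre is 0.2 mm off line, less than the cameras can resolve.
- **Pin:** the pictures after release show it inside the hole and the plate flat.
- **Bystanders:** the tin, tape measure and correction reel have not moved.
- **Robot:** the gripper is clear of everything.

No check failed at the end.

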